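# Put the mixed-up jars and crock back on their own mats

## Task

The three jars and the white crock are standing on each other's mats: swap them round until each jar stands upright on the mat of its lid's colour and the crock on the white mat, each wholly on its mat with nothing overhanging. The black mat is free for parking one of them on the way. Move them upright, set them down without dropping or tipping them, and leave the jar opener where it lies.

Things in the scene. Friction and masses are not known exactly. Their poses are not given: they have to be found in the camera images.
- jar_red: Loose empty clear-glass jar with a red lid screwed on (body and lid are one rigid piece). Upright round cylinder, 96 mm tall: glass body 60 mm in diameter from 0 to 74 mm height, then the red lid, 56 to 57 mm in diameter, from 80 to 96 mm. About 0.15 to 0.31 kg. Origin: centre of its underside; z is its axis, up. At the start it stands upright near the centre of a wrong mat.
- jar_yellow: Loose empty clear-glass jar with a yellow lid screwed on (body and lid are one rigid piece). Upright round cylinder, 96 mm tall: glass body 60 mm in diameter from 0 to 74 mm height, then the yellow lid, 56 to 57 mm in diameter, from 80 to 96 mm. About 0.15 to 0.31 kg. Origin: centre of its underside; z is its axis, up. At the start it stands upright near the centre of a wrong mat.
- jar_blue: Loose empty clear-glass jar with a blue lid screwed on (body and lid are one rigid piece). Upright round cylinder, 96 mm tall: glass body 60 mm in diameter from 0 to 74 mm height, then the blue lid, 56 to 57 mm in diameter, from 80 to 96 mm. About 0.15 to 0.31 kg. Origin: centre of its underside; z is its axis, up. At the start it stands upright near the centre of a wrong mat.
- crock: Loose small white ceramic crock, round, open at the top, plain straight outside wall 62 mm in diameter at the foot and 64 mm from 40 mm height up, 80 mm tall, wall 6 mm. About 0.2 to 0.4 kg. Origin: centre of its underside; z is its axis, up. At the start it stands upright near the centre of a wrong mat.
- mat_red: Red flat round mat, 92 mm in diameter, 6 mm thick, no rim, fixed to the grey plastic sheet (the sheet is the work surface, z = 0); the place of the jar with the red lid. Origin: centre of its underside, z up; its top is 6 mm above the origin. Which mat lies where changes every time; mat centres are at least 120 mm apart.
- mat_yellow: Yellow flat round mat, 92 mm in diameter, 6 mm thick, no rim, fixed to the grey plastic sheet (the sheet is the work surface, z = 0); the place of the jar with the yellow lid. Origin: centre of its underside, z up; its top is 6 mm above the origin. Which mat lies where changes every time; mat centres are at least 120 mm apart.
- mat_blue: Blue flat round mat, 92 mm in diameter, 6 mm thick, no rim, fixed to the grey plastic sheet (the sheet is the work surface, z = 0); the place of the jar with the blue lid. Origin: centre of its underside, z up; its top is 6 mm above the origin. Which mat lies where changes every time; mat centres are at least 120 mm apart.
- mat_white: White flat round mat, 92 mm in diameter, 6 mm thick, no rim, fixed to the grey plastic sheet (the sheet is the work surface, z = 0); the place of the white crock. Origin: centre of its underside, z up; its top is 6 mm above the origin. Which mat lies where changes every time; mat centres are at least 120 mm apart.
- mat_spare: Black flat round mat, 92 mm in diameter, 6 mm thick, no rim, fixed to the grey plastic sheet (the sheet is the work surface, z = 0); the spare parking place, empty at the start. Origin: centre of its underside, z up; its top is 6 mm above the origin. Which mat lies where changes every time; mat centres are at least 120 mm apart.
- opener: Bystander: plier-like spring-loaded jar opener, red handles and steel jaws, loose, lying flat, 215 mm long (its x), 80 mm wide, 18 mm high. Origin: its middle, underside. It lies to one side of the mats; wooden jar tongs (210 mm long, 14 mm high) lie to the other side and a thin steel lid lifter beyond the mats; none within 25 mm of a mat.
Mind the look-alikes: they are no part of the job. What is shaped like the jar_blue but green or purple is not meant.

How it is judged:
By the outcome, as a careful person would: the job done as asked, in the order asked, and still so for the second after the job is handed in, with the robot touching nothing.
It also fails if it takes over 133 s, if anything falls off the work surface, if the arm or the gripper's body presses on something with over 40 N, if the wrist force passes 120 N, or if a joint passes its speed limit or range.

## Robot

A 6-joint arm with a two-finger parallel gripper is mounted at the origin on the work surface. World frame = base frame: x ahead of the robot, y to its left, z up, the work surface at z = 0. Lengths are in mm, angles in rad, forces in N, time in s.
With the tool pointing down it reaches from about 400 to 825 mm from the base axis. Payload 7 kg.
Tool frame: the origin (TCP) lies at the very end of the fingers, on their centre line; the grasp point (between the pads) lies 19 mm behind it; z points along the fingers, y is the line along which they close (so a half turn about z gives the same grasp; the last joint's range is limited). The gripper opens to 88 mm and grips with 3 to 60 N. Pads are 19 mm wide; open, the fingers measure 130 mm over their backs; the gripper's body (78 mm by 193 mm) begins 47 mm behind the grasp point.
Start: joints at [-1.006, 0.359, 0.012, 0, -1.224, -0.288], TCP at [184.437, -649.29, 193.361] pointing down, gripper open.
Joint ranges: [-3.07, 3.07], [-1.43, 2.12], [-1.02, 1.25], [-3.03, 1.67], [-3.05, -0], [-3.03, 3.03]. Speed limits (rad/s): [2.39, 2.39, 3.01, 3.14, 3.14, 3.14].

## Interface

Orientations are given as a unit quaternion [x, y, z, w].
In Python, from plant import bot gives the robot as it stands. Calls block until the motion is done:
- bot.move_ptp(position, orientation): joint-space move of the TCP to a pose.
- bot.line_to(position, velocity=150, ori=None): straight line of the TCP; ori=None keeps the orientation; velocity is the mean speed in mm/s.
- bot.move_joints(angles): joint-space move.
- bot.move_gripper(opening, force=None): finger opening in mm; force is the grip in N (None keeps the last); returns when the fingers have stopped.
- bot.pause(seconds).
- bot.solve_ik(position, orientation): joint angles nearest the present ones, or None.
- bot.read_state(): the state.
- bot.camera(name): name is "side" or "top"; returns the picture (420x560x3 uint8, red, green, blue); there is no depth.
- bot.get_calibration(name): a dict with "fx", "fy", "cx", "cy" (pixels), "distortion" ([k1, k2, p1, p2, k3] as OpenCV has them; the pictures are not rectified), "view" (4x4, takes a point from world to camera coordinates). Camera axes: x right, y up, looking along -z (the intrinsics and any distortion apply to the point x, -y, -z); pixel columns grow to the right and rows downward; lengths in mm; the calibration is good to about 2 mm. A picture is of the moment at which its call begins. get_calibration takes no time and is no camera call.
A pose or a line that the arm cannot do raises bot.Unreachable and nothing moves.
- bot.close_job(): hands the job in; it is judged then, once.
The state is a dict: "t": time; "joint_pos": joint angles; "qvel": joint speeds; "tau": joint torques, N m; "tcp_pos": TCP position; "eef_rot": TCP orientation; "contact_force": force on the tool from outside, world axes, zero at the start; "moment": the same for the moment, N m; "width": finger opening in mm; "finger_force": force on a finger pad.
Only numpy, scipy, OpenCV 4.12 (cv2) and the standard library are available. Lean on these libraries where they do the work, as an engineer would, in place of code of your own. Each camera call takes 0.05 s, during which the arm holds its last target. There are 200 camera calls.

## Working session

There is one attempt and no reset: what is moved stays moved. The work goes in short steps, each a Python script; the robot and the scene stay as the last script left them, time stands still between calls to the robot, and variables do not carry over. Pictures are saved under pics/ and viewed, at most 14 in all, crops included, and the job is handed in when it is done.

```bash
ls; mkdir -p pics
python3 - <<'E'
from plant import bot
import cv2,numpy as np
for n in("top","side"):
    im=bot.camera(n); cv2.imwrite(f"pics/{n}0.png",im[:,:,::-1])
    c=bot.get_calibration(n); print(n,{k:(np.round(v,3).tolist()) for k,v in c.items()})
    V=np.array(c["view"]); print("cam pos",-V[:3,:3].T@V[:3,3])
s=bot.read_state(); print(s)
E
```

```text
pics
top {'fx': 441.73, 'fy': 441.73, 'cx': 278.815, 'cy': 207.377, 'distortion': [-0.134, 0.0, 0.0, 0.0, 0.0], 'view': [[-0.006, -1.0, -0.019, 23.793], [0.981, -0.009, 0.194, -592.965], [-0.195, -0.017, 0.981, -904.669], [0.0, 0.0, 0.0, 1.0]]}
cam pos [ 405.77925056    2.73715419 1002.96304541]
side {'fx': 392.888, 'fy': 392.888, 'cx': 279.726, 'cy': 209.542, 'distortion': [-0.004, 0.0, 0.0, 0.0, 0.0], 'view': [[0.984, -0.177, -0.024, -573.017], [0.116, 0.533, 0.838, -102.974], [-0.136, -0.827, 0.545, -792.37], [0.0, 0.0, 0.0, 1.0]]}
cam pos [ 467.96742249 -702.3918958   504.434029  ]
{'t': 0.1, 'joint_pos': array([-1.00593234e+00,  3.59340612e-01,  1.11750960e-02, -2.93009676e-04,
       -1.22408351e+00, -2.88099666e-01]), 'qvel': array([-1.66988533e-05, -1.81817878e-03,  3.51881771e-03,  4.32125609e-04,
        1.02692725e-03,  1.60837333e-03]), 'tau': array([-1.82744698e-03, -5.84162915e+01,  2.93751454e+01,  7.01561227e+00,
        1.01547613e-02, -9.47402873e-05]), 'tcp_pos': array([ 184.2818367 , -648.87317696,  192.51352045]), 'eef_rot': array([-1.37891480e-01,  9.90447067e-01,  7.18272660e-04, -1.75057739e-04]), 'contact_force': array([0.63356777, 0.19020789, 0.08630234]), 'moment': array([-0.00852849, -0.02243156,  0.02439951]), 'finger_force': 0.0, 'width': 88.12734386408069}
```

View pics/top0.png

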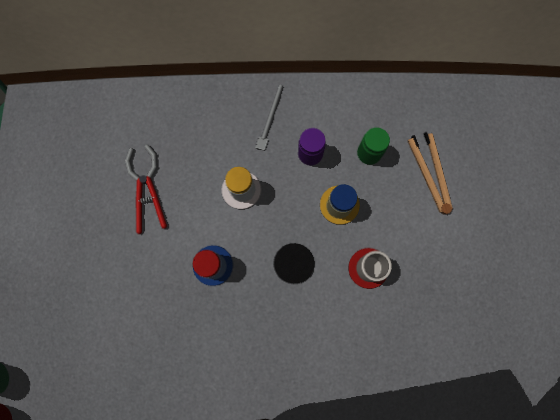

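View pics/side0.png

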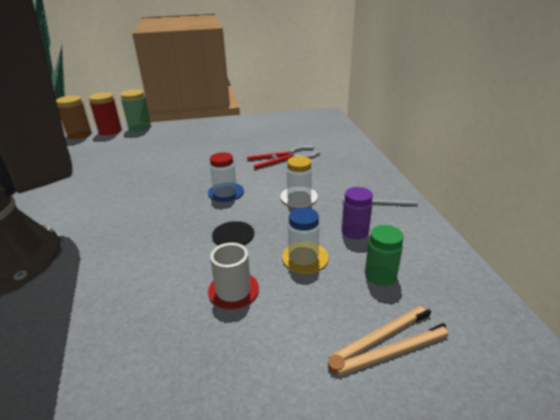

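Top view:
- Red-lid jar (206,263) stands on the blue mat (212,266).
- Yellow-lid jar (239,181) stands on the white mat (241,190).
- Blue-lid jar (343,197) stands on the yellow mat (340,205).
- Crock (376,266) stands on the red mat (369,268).
- The black mat is empty at (294,263).

Candidates for the blue jar: purple (312,146), green (375,146) and blue (343,197). I take the one at (343,197). The jars at the far left edge of the top view, seen at the top left of the side view, are background. The red opener handles (140-160,205) and the red mat are not the red lid.

```bash
cat > vis.py <<'E'
import cv2,numpy as np
from scipy.optimize import least_squares,minimize
F=np.diag([1,-1,-1.])
class Cam:
    def __init__(s,c):
        V=np.array(c["view"],float); s.R=F@V[:3,:3]; s.t=F@V[:3,3]
        s.K=np.array([[c["fx"],0,c["cx"]],[0,c["fy"],c["cy"]],[0,0,1.]]); s.d=np.array(c["distortion"],float)
        s.o=-s.R.T@s.t
    def proj(s,P): return cv2.projectPoints(np.asarray(P,float).reshape(-1,1,3),cv2.Rodrigues(s.R)[0],s.t,s.K,s.d)[0][:,0]
    def plane(s,px,z):
        u=cv2.undistortPoints(np.asarray(px,float).reshape(-1,1,2),s.K,s.d)[:,0]
        r=np.c_[u,np.ones(len(u))]@s.R
        return s.o+r*((z-s.o[2])/r[:,2])[:,None]
def mask(im,col):
    h,s,v=cv2.split(cv2.cvtColor(im,cv2.COLOR_RGB2HSV)); h=h.astype(int)
    return {"red":((h<7)|(h>172))&(s>130)&(v>40),"yellow":(h>15)&(h<32)&(s>130)&(v>60),
      "blue":(h>104)&(h<125)&(s>110)&(v>30),"white":(s<60)&(v>135),"black":(v<32)}[col].astype(np.uint8)
def comp(m,seed):
    n,l,st,c=cv2.connectedComponentsWithStats(m)
    ok=[i for i in range(1,n) if st[i,4]>40]
    d=[np.min(np.hypot(*(np.argwhere(l==i)[:,::-1]-seed).T)) for i in ok]
    return (l==ok[int(np.argmin(d))]).astype(np.uint8)
A=np.linspace(0,2*np.pi,60,endpoint=False)
def ring(x,y,z,R): return np.c_[x+R*np.cos(A),y+R*np.sin(A),0*A+z]
def sil(cam,p,h,R0,R1):
    q=cam.proj(np.r_[ring(p[0],p[1],p[2]-h,R0),ring(*p,R1)])
    m=np.zeros((420*4,560*4),np.uint8)
    cv2.fillConvexPoly(m,np.round(cv2.convexHull(q.astype(np.float32))*4+1.5).astype(np.int32),1); return m
def fit_cyl(cams,masks,p0,h,R0,R1):
    big=[cv2.resize(m,None,fx=4,fy=4,interpolation=cv2.INTER_NEAREST) for m in masks]
    def f(p):
        c=0
        for cam,b in zip(cams,big):
            m=sil(cam,p,h,R0,R1); c+=1-(m&b).sum()/(m|b).sum()
        return c
    r=minimize(f,p0,method="Nelder-Mead",options=dict(initial_simplex=np.array(p0)+np.array([[0,0,0],[8,0,0],[0,8,0],[0,0,8.]]),xatol=.1,fatol=1e-4))
    return r.x,1-r.fun/len(cams)
def hullpts(m):
    h=cv2.convexHull(np.argwhere(m)[:,::-1].astype(np.int32))[:,0]; return h
def fit_mat(cams,masks,zfix=None):
    hs=[hullpts(m) for m in masks]
    def f(p):
        z=p[2] if zfix is None else zfix
        return np.concatenate([np.hypot(*(c.plane(h,z)[:,:2]-p[:2]).T)-46 for c,h in zip(cams,hs)])
    c0=cams[0].plane(hs[0],6).mean(0)
    r=least_squares(f,[c0[0],c0[1],6],loss="cauchy",f_scale=1.5); return r.x,np.median(abs(r.fun))
E
cat > meas.py <<'E'
from vis import *
from plant import bot
I={};C={}
for n in("top","side"): C[n]=Cam(bot.get_calibration(n)); I[n]=cv2.imread(f"pics/{n}0.png")[:,:,::-1].copy()
cams=[C["top"],C["side"]]
lid={"red":((206,263),(222,160)),"yellow":((239,181),(299,164)),"blue":((343,197),(304,218))}
mat={"red":((352,268),(215,295)),"yellow":((325,205),(290,260)),"blue":((215,280),(212,193)),"white":((228,190),(285,200)),"black":((294,263),(233,233))}
D={n:I[n].copy() for n in I}
def draw(p,R,col):
    for n in I:
        for q in C[n].proj(ring(*p,R)): cv2.circle(D[n],(int(round(q[0])),int(round(q[1]))),0,col,-1)
for k,sd in mat.items():
    ms=[comp(mask(I[n],k),s) for n,s in zip(("top","side"),sd)]
    p,e=fit_mat(cams,ms); a=fit_mat(cams[:1],ms[:1],6)[0]; b=fit_mat(cams[1:],ms[1:],6)[0]
    print("mat",k,p.round(1),"med",round(e,2),"top",a[:2].round(1),"side",b[:2].round(1),[int(m.sum()) for m in ms]); draw(p,46,(0,255,0))
for k,sd in lid.items():
    ms=[comp(mask(I[n],k),s) for n,s in zip(("top","side"),sd)]
    p0=list(C["top"].plane([sd[0]],100)[0]); 
    p,e=fit_cyl(cams,ms,p0,16,28.25,28.25); print("lid",k,p.round(1),round(e,3)); draw(p,28.25,(0,255,255))
ms=[comp(mask(I[n],"white"),s) for n,s in zip(("top","side"),((376,250),(231,270)))]
ms=[cv2.fillConvexPoly(np.zeros_like(m),hullpts(m),1) for m in ms]
p,e=fit_cyl(cams,ms,list(C["top"].plane([(376,266)],86)[0]),80,31,32); print("crock",p.round(1),round(e,3)); draw(p,32,(255,0,255))
t=cv2.resize(D["top"][120:300,180:410],None,fx=2.6,fy=2.6,interpolation=cv2.INTER_CUBIC)[:,:,::-1]
s=cv2.resize(D["side"][140:310,180:410],None,fx=2.6,fy=2.6,interpolation=cv2.INTER_CUBIC)[:,:,::-1]
cv2.imwrite("pics/ov_top.png",t);cv2.imwrite("pics/ov_side.png",s)
E
python3 meas.py
```

```text
mat red [ 463.9 -181.3    3.4] med 0.42 top [ 463.2 -181.1] side [ 464.5 -183.7] [470, 544]
mat yellow [ 610.6 -120.3    3.3] med 0.49 top [ 609.6 -120. ] side [ 610.4 -123.3] [348, 529]
mat blue [472.8 172.3   2.4] med 0.74 top [472.6 171.7] side [472.3 166.5] [492, 226]
mat white [651.1 110.4  -7.3] med 540.69 top [648.4 108.5] side [ 749.5 -518.9] [275, 130363]
mat black [477.1 -13.7 -16.3] med 0.38 top [474.9 -13.1] side [ 745.4 -267.9] [1263, 47]
lid red [470.7 170.6  99. ] 0.822
lid yellow [647.3 105.2 102.6] 0.836
lid blue [ 606.1 -116.9  101.2] 0.855
crock [ 474.3 -216.3  -57.4] 0.446
```

Run:
```python
import cv2
for n,pts in(("top",[(228,190),(241,205),(260,200),(362,266),(376,252),(378,268),(300,230),(294,263),(395,290)]),("side",[(285,200),(314,198),(299,205),(270,215),(231,270),(240,285),(218,270),(231,247),(200,270),(233,233),(250,236),(190,230)])):
    h=cv2.cvtColor(cv2.imread(f"pics/{n}0.png"),cv2.COLOR_BGR2HSV)
    print(n,[(p,h[p[1],p[0]].tolist()) for p in pts])
```

```text
top [((228, 190), [8, 14, 151]), ((241, 205), [5, 17, 181]), ((260, 200), [120, 7, 38]), ((362, 266), [18, 19, 178]), ((376, 252), [18, 22, 154]), ((378, 268), [18, 19, 163]), ((300, 230), [120, 8, 100]), ((294, 263), [120, 16, 16]), ((395, 290), [135, 5, 95])]
side [((285, 200), [12, 6, 228]), ((314, 198), [12, 6, 229]), ((299, 205), [10, 7, 106]), ((270, 215), [98, 13, 153]), ((231, 270), [38, 10, 100]), ((240, 285), [30, 11, 96]), ((218, 270), [40, 15, 99]), ((231, 247), [30, 13, 100]), ((200, 270), [100, 10, 150]), ((233, 233), [150, 7, 37]), ((250, 236), [0, 0, 38]), ((190, 230), [100, 10, 146])]
```

View pics/ov_top.png

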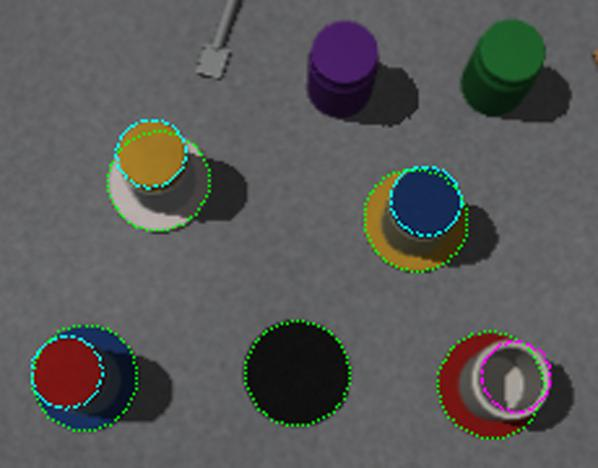

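```bash
python3 - <<'E'
s=open("vis.py").read()
s=s.replace('''"white":(s<60)&(v>135),"black":(v<32)}''','''"white":(s<60)&(v>180 if im.mean()>90 else v>135),"warm":(s<60)&(v>60)&((b[:,:,0].astype(int)-b[:,:,2])>=3),"black":(v<(60 if im.mean()>90 else 32))}''')
s=s.replace("h=h.astype(int)\n","h=h.astype(int); b=cv2.GaussianBlur(im,(3,3),0)\n")
open("vis.py","w").write(s)
m=open("meas.py").read()
a=m.index("ms=[comp(mask(I[n],\"white\")")
b=m.index("ms=[cv2.fillConvex")
m=m[:a]+'''ms=[]
for n,(x0,y0,x1,y1),sd in(("top",(345,240,405,300),(376,252)),("side",(205,235,260,310),(231,270))):
    m=mask(I[n],"warm"); q=np.zeros_like(m); q[y0:y1,x0:x1]=m[y0:y1,x0:x1]
    q=comp(cv2.morphologyEx(q,cv2.MORPH_OPEN,np.ones((3,3),np.uint8)),sd); ms.append(q); print(cv2.boundingRect(q),q.sum())
'''+m[b:]
open("meas.py","w").write(m)
import cv2; print([cv2.imread(f"pics/{n}0.png").mean() for n in("top","side")])
E
python3 meas.py
```

```text
[np.float64(85.4506533446712), np.float64(120.58425878684807)]
mat red [ 463.9 -181.3    3.4] med 0.42 top [ 463.2 -181.1] side [ 464.5 -183.7] [470, 544]
mat yellow [ 610.6 -120.3    3.3] med 0.49 top [ 609.6 -120. ] side [ 610.4 -123.3] [348, 529]
mat blue [472.8 172.3   2.4] med 0.74 top [472.6 171.7] side [472.3 166.5] [492, 226]
mat white [649.2 108.6   6. ] med 0.57 top [648.4 108.5] side [650.  109.2] [275, 70]
mat black [476.  -13.3   2.3] med 0.83 top [474.9 -13.1] side [476.6 -18.3] [1263, 720]
lid red [470.7 170.6  99. ] 0.822
lid yellow [647.3 105.2 102.6] 0.836
lid blue [ 606.1 -116.9  101.2] 0.855
(357, 251, 35, 31) 790
(210, 242, 39, 59) 1898
crock [ 463.8 -183.1   87.6] 0.947
```

Heights check out: lid tops measure 99–103 mm (102 expected), the crock rim 87.6 (86) and the mats 2–6 (6). The plan is crock→black, red→red, blue→blue, yellow→yellow, crock→white. I'll do the crock first, then check it.

```bash
cat > job.py <<'E'
from plant import bot
import numpy as np
Q=[0,1,0,0]; ZS=170; ZG=45
MAT=dict(red=(464,-181.5),yellow=(610.3,-120.8),blue=(472.7,171.5),white=(649.2,108.6),black=(475.5,-13.8))
def carry(src,dst,tag=""):
    s=np.array(src,float); d=np.array(dst,float)
    bot.line_to([*s,ZS],180,Q); bot.line_to([*s,ZG+15],120); bot.line_to([*s,ZG],50)
    w=bot.move_gripper(40,30); bot.pause(.2); st=bot.read_state(); zc=st["tcp_pos"][2]
    print(tag,"grip",round(st["width"],1),round(st["finger_force"],1),"z",round(zc,1))
    if st["width"]<54: raise SystemExit("missed")
    bot.line_to([*s,ZG+20],40); bot.line_to([*s,ZS],100); bot.line_to([*d,ZS],150)
    st=bot.read_state(); print(" carry",round(st["width"],1),round(st["finger_force"],1),st["contact_force"].round(1))
    bot.line_to([*d,ZG+15],100); bot.line_to([*d,ZG+3],30); bot.pause(.2); f0=bot.read_state()["contact_force"][2]
    for z in np.arange(ZG+2.5,ZG-3.1,-.5):
        bot.line_to([*d,z],10); f=bot.read_state()["contact_force"][2]
        if f-f0>2: break
    print(" touch z",z,"df",round(f-f0,1),"tcp",bot.read_state()["tcp_pos"].round(1))
    bot.move_gripper(84); bot.pause(.1); bot.line_to([*d,ZG+20],50); bot.line_to([*d,ZS],180)
    print(" t",round(bot.read_state()["t"],1))
E
python3 - <<'E'
from job import *
import cv2
for k,m in MAT.items(): print(k,[None if (j:=bot.solve_ik([*m,z],Q)) is None else np.round(j,2).tolist() for z in(ZG,ZS)])
bot.move_ptp([464,-182,200],Q)
carry((463.9,-182.5),MAT["black"],"crock")
bot.line_to([560,-13,ZS],180) if False else None
cv2.imwrite("pics/side1.png",bot.camera("side")[:,:,::-1])
E
```

```text
red [[0.02, 0.22, -0.57, 0.0, -0.78, -1.59], [0.02, 0.08, -0.4, 0.0, -1.08, -1.59]]
yellow [[0.12, 0.4, -0.29, 0.0, -0.88, -1.69], [0.12, 0.29, -0.14, 0.0, -1.14, -1.69]]
blue [[0.74, 0.23, -0.56, -0.0, -0.78, -2.31], [0.74, 0.09, -0.39, 0.0, -1.08, -2.31]]
white [[0.46, 0.45, -0.21, 0.0, -0.91, -2.03], [0.46, 0.35, -0.06, 0.0, -1.16, -2.03]]
black [[0.39, 0.19, -0.61, 0.0, -0.77, -1.96], [0.39, 0.04, -0.45, 0.0, -1.08, -1.96]]
crock grip 62.5 30.0 z 45.1
 carry 62.4 30.0 [ 0.1  0.6 -3.1]
 touch z 45.0 df 2.8 tcp [475.6 -13.8  45.1]
 t 13.3
```

View pics/side1.png

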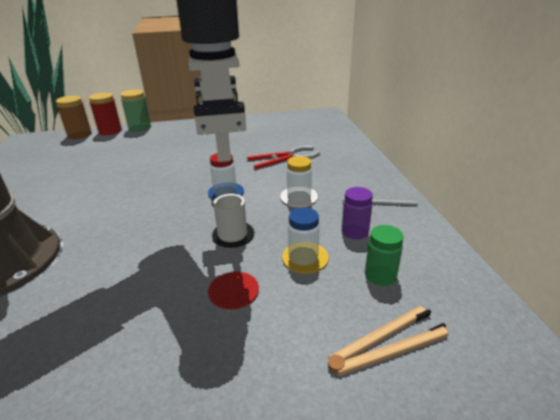

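The crock stands upright and central on the black mat at (232,228), and the red mat is clear at (233,290). I'll continue with the three jars.

Run:
```python
from job import *
import cv2
carry((470.7,170.6),MAT["red"],"red")
carry((606.1,-116.9),MAT["blue"],"blue")
cv2.imwrite("pics/side2.png",bot.camera("side")[:,:,::-1])
```

```text
red grip 56.9 28.5 z 44.9
 carry 57.0 28.4 [ 0.7  0.2 -2.6]
 touch z 44.5 df 4.4 tcp [ 464.2 -181.6   44.8]
 t 27.0
blue grip 56.5 26.9 z 45.0
 carry 57.0 26.7 [ 0.7 -0.4 -1.7]
 touch z 44.5 df 4.0 tcp [472.9 171.6  44.8]
 t 40.2
```

View pics/side2.png

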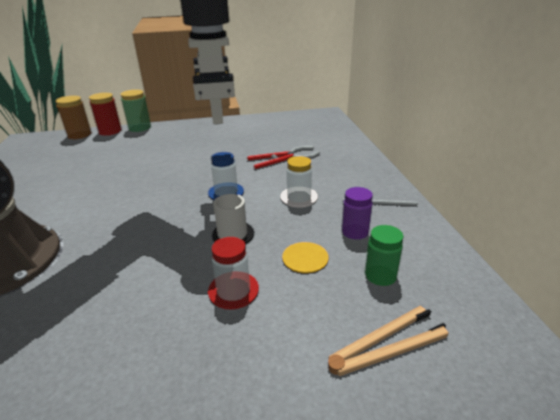

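The red jar stands upright on the red mat (231,270) and the blue jar on the blue mat (224,175). The yellow mat (305,257) is free.

Run:
```python
from job import *
import cv2
carry((647.3,105.2),MAT["yellow"],"yellow")
carry(MAT["black"],MAT["white"],"crock")
bot.line_to([649,108.6,260],150); bot.move_ptp([184.4,-649.3,260],[-.1379,.9904,0,0])
cv2.imwrite("pics/side0.png" if 0 else "pics/side3.png",bot.camera("side")[:,:,::-1]); cv2.imwrite("pics/top3.png",bot.camera("top")[:,:,::-1])
print(bot.read_state()["t"])
```

```text
yellow grip 56.6 27.1 z 44.9
 carry 56.2 26.7 [-0.7  0.3 -2.5]
 touch z 44.5 df 4.3 tcp [ 610.4 -120.8   44.9]
 t 53.1
crock grip 62.2 30.0 z 45.1
 carry 62.1 30.0 [-0.7 -0.  -3.3]
 touch z 45.0 df 2.3 tcp [649.3 108.6  45.2]
 t 65.4
69.3333
```

View pics/top3.png

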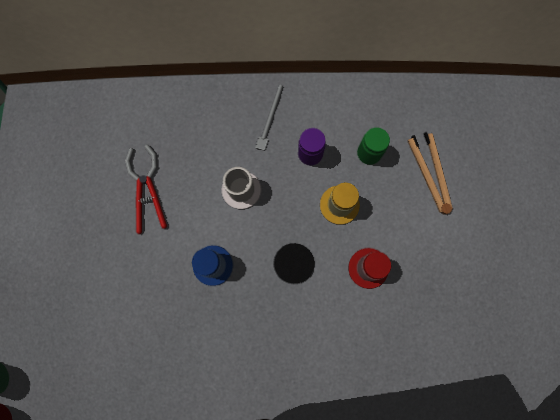

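View pics/side3.png

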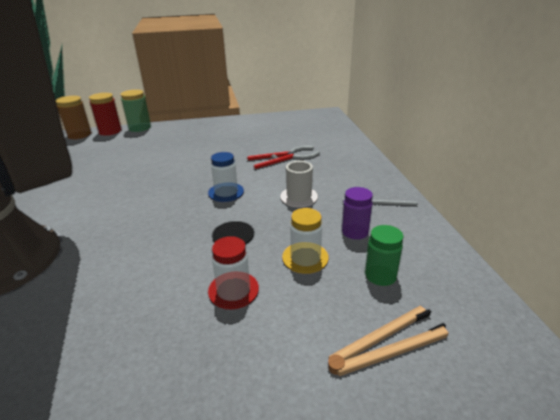

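In both views the red jar (376,266), yellow jar (345,197), blue jar (207,264) and crock (238,184) stand upright and within their matching mats (top-view pixels). The opener has not moved, so I'm handing in.

```bash
python3 -c "
from plant import bot
print(bot.close_job())"
```

```text
the job is handed in; nothing more can be done
None
```

Job handed in at about 69 s: each jar stands upright on the mat of its lid's colour and the crock on the white mat, and the jar opener was left where it lay; the verdict wasn't shown.

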